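# Unscrew the carafe cap and lay it in its tray

## Task

Open the carafe for serving: unscrew its red cap anticlockwise, several turns of the wrist, feeling for the spot where it lets go rather than forcing or yanking it, and keep hold of it as it comes free because a spring underneath pushes it off. Then set the cap gently down, right way up, in the small round cap tray and let go. Leave the phone, mug, table flag and card case where they are.

Things in the scene. Friction and masses are not known exactly. Their poses are not given: they have to be found in the camera images.
- carafe: Insulated steel carafe, fixed to the table, upright. Origin: centre of its underside, on the neck axis; z up. Foot radius 62 mm, body 55 mm; its black side handle points along its +x, reaching 97 mm from the axis, below height 130. A black shoulder narrows to a flat collar of radius 33 mm, top 150 mm above the origin, where the closed cap sits. Forcing cap against carafe over 25 N is damage.
- carafe_seat (a point): Centre of the collar top, on the neck axis, 150 mm above the table. Right-hand thread: the cap turns anticlockwise from above to open and rises 18 mm per turn (2.9 mm per rad), axial play about 1 mm; let go part-way it stays. A spring valve pushes the cap up, 3 N when closed, 2 N when free (until 27 mm up). The thread runs out 0.85 turn from closed, at about 16 mm up.
- carafe_neck (a point): Top of the neck (42 mm across the threads), on the axis, 179 mm above the table, hidden in the cap. Past the thread the cap, about 21 mm up, turns level under three hidden catches: 80 degrees of catch, 40 of gap, repeating every 120, their angle new each time. It lifts only in a gap, at 0.85 to 1.15 turns; beyond, it is caught again. Try a light slow lift every 0.2 rad. Neck cleared 30 mm up.
- cap: Red plastic screw cap with ribbed round side and a white radial mark on its top, 54 mm diameter, 43 mm tall, 80 g, screwed on the carafe at the start with its underside 150 to 152 mm above the carafe's. Origin: centre of its underside; z up, x towards the white mark. May be gripped across at any yaw, best 22 to 32 mm above its underside; 20 N of grip turns it.
- tray: Round wooden cap tray, fixed, 104 mm across, with cork floor 4 mm above the table and a rim 10 mm tall and 5 mm thick (94 mm across inside). Origin: centre of its underside, z up.
- phone: Black phone lying flat, 150 x 73 x 9 mm, bystander. Origin: centre of its underside, x along its length.
- mug: White mug, 80 mm across, 90 mm tall, handle at its +y, bystander. Origin: centre of its underside.
- flag: Small table flag, red and white plastic panel on a rod, 210 mm tall on an 80 mm round base, panel towards its +y, bystander. Origin: centre of its underside.
- cardcase: Hard black card case lying flat, 70 x 100 x 18 mm, bystander. Origin: centre of its underside.

How it is judged:
By the outcome, as a careful person would: the job done as asked, in the order asked, and still so for the second after the job is handed in, with the robot touching nothing.
It also fails if it takes over 72 s, if anything falls off the work surface, if the arm or the gripper's body presses on something with over 40 N, if the wrist force passes 120 N, or if a joint passes its speed limit or range.

## Robot

A 6-joint arm with a two-finger parallel gripper is mounted at the origin on the work surface. World frame = base frame: x ahead of the robot, y to its left, z up, the work surface at z = 0. Lengths are in m, angles in degrees, forces in N, time in s.
With the tool pointing down it reaches from about 0.375 to 0.9 m from the base axis. Payload 3.1 kg.
Tool frame: the origin (TCP) lies at the very end of the fingers, on their centre line; the grasp point (between the pads) lies 19 mm behind it; z points along the fingers, y is the direction in which the jaws open and shut (so a half turn about z gives the same grasp; the last joint's range is limited). The gripper opens to 87 mm and grips with 3 to 60 N. Pads are 19 mm wide; open, the fingers measure 117 mm over their backs; the gripper's body (75 mm by 190 mm) begins 51 mm behind the grasp point.
Start: joints at [-87.176, 30.224, 82.088, -0, 67.689, -10.227], TCP at [0.141, -0.609, 0.189] pointing down, gripper open.
Joint ranges: [-176.69, 176.69], [-43.24, 126.21], [12.49, 139.97], [-82, 262], [0, 151.66], [-163.58, 163.58]. Speed limits (degrees/s): [159.86, 159.86, 180, 180, 180, 180].

## Interface

Orientations are given as a 3x3 rotation matrix whose columns are the frame's x, y, z axes.
In Python, from rig import read_state, capture, hand_in gives the robot as it stands. The module is installed in compiled form; this text tells all that it offers.
- The arm moves only by the tool send_rows, never from a script. Its argument "moves" is one flat list of numbers, 7 for each row, row after row: the turn, a rotation vector about the world's x, y, z in degrees, then the shift along the world's x, y, z in cm, then the gripper's target within -1 to 1 (fully open at 1, half-way at 0, shut at -1). In form: [rx, ry, rz, tx, ty, tz, hand, rx, ry, rz, tx, ty, tz, hand, ...]. A call has 1 to 20 rows; each row shifts and turns the commanded pose from where the row before left it; what a row does not reach is not made up. A row lasts 1/10 s, in which the tool goes at most 50 mm and 8.59 degrees, less where a joint would pass 70% of its speed; a pose out of reach is approached as far as the arm can. A call with a gripper value outside its range is refused whole. The fingers move at their own pace and stop on an object; the grip force is fixed at half the most. Time passes only in rows, so rows that do not move let the fingers close. It gives the time, the measured TCP pose, the force and the opening at its end, in the units of the state.
- read_state(): the state, without advancing time (a new reading comes with each control period).
- capture(name): name is "scene" or "top"; returns a dict with "pixels" (420x560x3 uint8, red, green, blue), "vertical_fov" (degrees; the focal length in pixels is half the picture's height over the tangent of half this angle, whatever the lens; pixels are square), "cx", "cy" (the principal point, pixels), "rvec" (rotation vector, rad) and "tvec" (3), from world to camera coordinates, as OpenCV has them. Camera axes: x right, y down, z forward; pixel columns grow to the right and rows downward; lengths in m; the calibration is good to about 2 mm. A picture is of the moment at which its call begins. There is no depth.
- hand_in(): hands the job in, once; it reports no verdict.
The state is a dict: "time_s": time; "joint_positions": joint angles; "qvel": joint speeds; "tau": joint torques, N m; "position": TCP position; "tcp_rot": TCP orientation; "force": force on the tool from outside, world axes, zero at the start; "moment": the same for the moment, N m; "opening": opening from 0.0 (shut) to 1.0 (fully open).
Only numpy, scipy, OpenCV 4.12 (cv2) and the standard library are available. Lean on these libraries where they do the work, as an engineer would, in place of code of your own. Each camera call takes 0.05 s, during which the arm holds its last target.

## Working session

There is one attempt and no reset: what is moved stays moved. The work goes in short steps, Python scripts to look and compute and a tool call to move; the robot and the scene stay as the last step left them, time stands still between calls to the robot, and variables do not carry over. Pictures are saved under pics/ and viewed, and the job is handed in when it is done.

Besides the shell and the picture viewer there is one more tool, called after "Request:" by a JSON object that holds its "op" and its "data", one argument or row to a line. send_rows: Moves the arm, as the interface text tells. Its arguments: {"type":"object","properties":{"moves":{"type":"array","items":{"type":"number"}}},"required":["moves"]}

```bash
mkdir -p pics; cat > h.py <<'E'
import numpy as np, cv2
from rig import read_state, capture, hand_in
def save(name,fn):
    c=capture(name); cv2.imwrite('pics/'+fn+'.png',cv2.cvtColor(c['pixels'],cv2.COLOR_RGB2BGR)); 
    import pickle; pickle.dump(c,open('pics/'+fn+'.pkl','wb')); return c
def load(fn):
    import pickle; return pickle.load(open('pics/'+fn+'.pkl','rb'))
def K(c):
    f=210/np.tan(np.radians(c['vertical_fov'])/2); return np.array([[f,0,c['cx']],[0,f,c['cy']],[0,0,1.]])
def ray(c,u,v):
    R=cv2.Rodrigues(np.array(c['rvec'],float))[0]; t=np.array(c['tvec'],float).ravel()
    return -R.T@t, R.T@np.linalg.inv(K(c))@np.array([u,v,1.])
def atz(c,u,v,z):
    o,d=ray(c,u,v); return o+d*(z-o[2])/d[2]
def proj(c,P):
    return cv2.projectPoints(np.atleast_2d(np.array(P,float)),np.array(c['rvec'],float),np.array(c['tvec'],float),K(c),None)[0][:,0]
def st():
    s=read_state(); 
    for k,v in s.items(): print(k,np.round(v,4).tolist())
E
python3 - <<'E'
from h import *
for n in ('scene','top'):
    c=save(n,n+'0'); print(n,c['vertical_fov'],c['cx'],c['cy'],ray(c,c['cx'],c['cy']))
st()
E
```

```text
scene 42.08881749031841 276.14442060212895 214.07142325201255 (array([1.08555517, 0.70916529, 0.73279756]), array([-0.44758473, -0.68372535, -0.57635714]))
top 46.99182123164018 290.26626107308755 211.859018819189 (array([ 4.62232466e-01, -5.39275927e-04,  1.22590461e+00]), array([ 0.13721972, -0.00162168, -0.99053931]))
time_s 0.1
joint_positions [-87.1757, 30.2724, 82.1471, -0.0015, 67.6874, -10.2257]
qvel [-0.0076, -0.1619, -0.163, -0.0539, 0.007, -0.0092]
tau [-0.0003, -44.0986, -17.7151, 0.0635, 0.0534, -0.0]
position [0.1411, -0.6081, 0.1881]
tcp_rot [[0.9742, 0.2258, -0.0001], [0.2258, -0.9742, 0.0019], [0.0003, -0.0018, -1.0]]
force [0.0242, 0.9583, 0.7146]
moment [-0.005, -0.0194, -0.0325]
opening 0.9987
```

View pics/scene0.png

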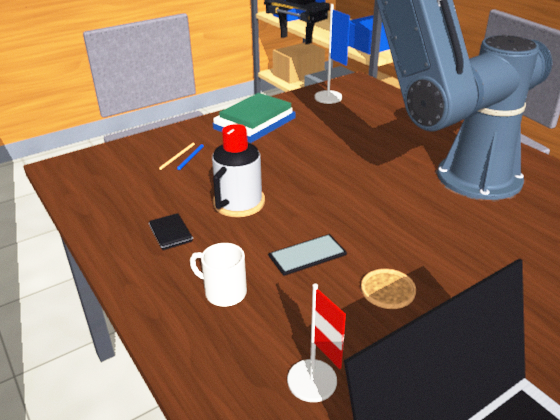

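View pics/top0.png

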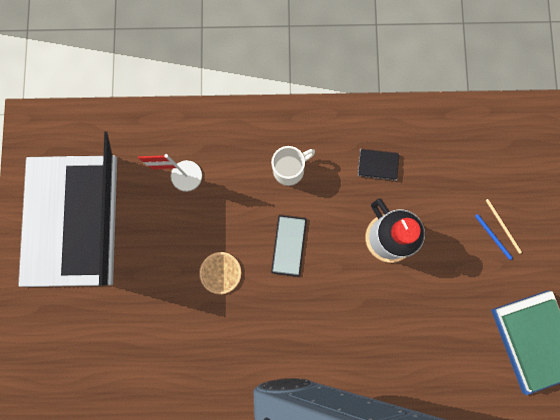

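The top view shows the red cap at about (406,231) with the tray at (221,273). The mug is at (289,166), the phone at (290,246), the flag base at (187,176) and the card case at (379,164). Next I'll enlarge the cap and tray.

```bash
python3 - <<'E'
from h import *
t=cv2.imread('pics/top0.png'); s=cv2.imread('pics/scene0.png')
def cr(im,u,v,w): return cv2.resize(im[v-w:v+w,u-w:u+w],(390,390),interpolation=cv2.INTER_CUBIC)
cv2.imwrite('pics/crop0.png',np.hstack([cr(t,400,230,39),cr(t,221,273,30)]))
cv2.imwrite('pics/crop1.png',np.hstack([cr(s,236,170,60),cr(s,388,288,39)]))
for n in('top0','scene0'):
    c=load(n); im=c['pixels'].astype(int); m=((im[...,0]>150)&(im[...,1]<60)&(im[...,2]<60)).astype(np.uint8)
    nn,l,stt,ce=cv2.connectedComponentsWithStats(m)
    for i in range(1,nn):
        if stt[i,4]>60: print(n,stt[i],ce[i])
E
```

```text
top0 [391 220  18  24  93] [395.59139785 233.47311828]
scene0 [222 125  26  28 584] [234.63527397 138.63013699]
scene0 [316 289  30  46 684] [330.2997076  311.34210526]
scene0 [315 327  28  41 487] [328.17453799 347.41478439]
```

View pics/crop0.png

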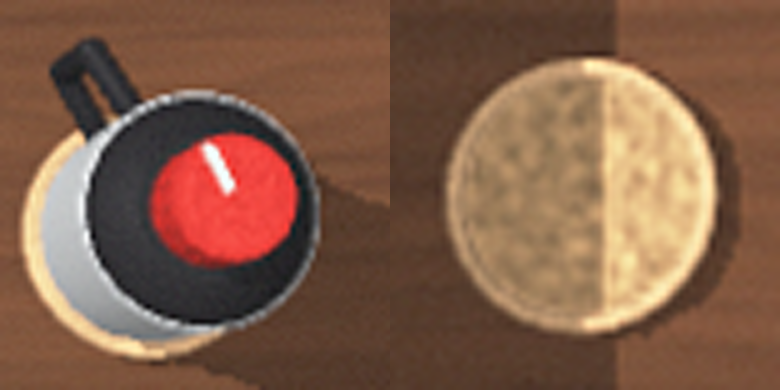

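View pics/crop1.png

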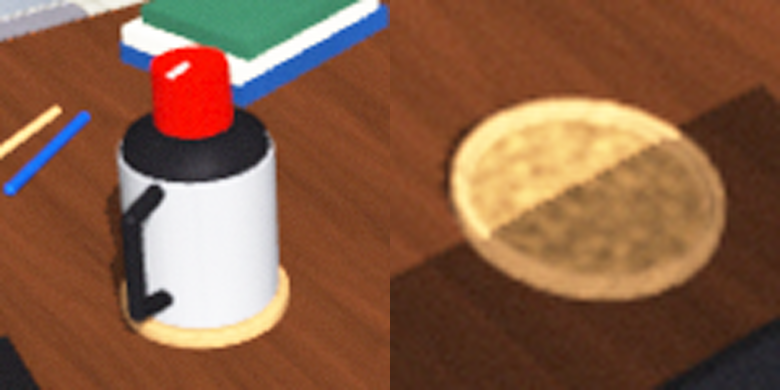

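```bash
cat > fit.py <<'E'
from h import *
from scipy.optimize import minimize
def cyl(c,x,y,z0,z1,r,S=8):
    a=np.linspace(0,2*np.pi,72,endpoint=False)
    P=np.vstack([np.c_[x+r*np.cos(a),y+r*np.sin(a),np.full(72,z)] for z in (z0,z1)])
    return cv2.convexHull(proj(c,P).astype(np.float32))
def redmask(c,box):
    im=c['pixels'].astype(int);u0,v0,u1,v1=box
    m=np.zeros(im.shape[:2],bool)
    sub=im[v0:v1,u0:u1]; r,g,b=sub[...,0],sub[...,1],sub[...,2]
    m[v0:v1,u0:u1]=((r>105)&(g<r*0.5)&(b<r*0.5)&(r-g>75))
    m=m.astype(np.uint8); m=cv2.morphologyEx(m,cv2.MORPH_CLOSE,np.ones((7,7)))
    nn,l,s,ce=cv2.connectedComponentsWithStats(m); i=1+np.argmax(s[1:,4]); return (l==i).astype(np.uint8)
def cost(c,m,h):
    S=8; box=np.zeros((420*1,560),np.float32)
    u0,v0=np.floor(h.reshape(-1,2).min(0)).astype(int)-3
    k=np.zeros((60*S,60*S),np.uint8); cv2.fillPoly(k,[np.round((h.reshape(-1,2)-[u0-.5+0.0,v0-.5])*S).astype(np.int32)],1)
    k=cv2.resize(k.astype(np.float32),(60,60),interpolation=cv2.INTER_AREA)
    box[v0:v0+60,u0:u0+60]=k[:420-v0,:560-u0]
    return np.abs(box-m).sum()
E
python3 - <<'E'
from fit import *
T=load('top0');S=load('scene0')
mt=redmask(T,(370,195,450,270)); ms=redmask(S,(210,115,260,165))
print(mt.sum(),ms.sum())
def f(p,w=(1,1)):
    return sum(wi*cost(c,m,cyl(c,p[0],p[1],p[2],p[2]+.043,.027)) for wi,c,m in zip(w,(T,S),(mt,ms)) if wi)
x0=atz(T,405,229,.194); print(x0)
for w in((1,1),(1,0),(0,1)):
    r=minimize(lambda p:f([p[0],p[1],.151],w),x0[:2],method='Nelder-Mead',options=dict(initial_simplex=[x0[:2],x0[:2]+[.01,0],x0[:2]+[0,.01]])); print(w,r.x,r.fun)
p=r.x
# tray: ring
u=np.array([361,191])
c=T
for (n,uu,vv) in (('trayL',191+446-390,0),):pass
# tray extents in top crop: left 446,right 717,top 57,bottom 333 ; scale 6.5, origin 191,243
L,Rr,Tp,B=[(446-390)/6.5+191,(717-390)/6.5+191,57/6.5+243,333/6.5+243]
print('tray top',atz(T,(L+Rr)/2-.5,(Tp+B)/2-.5,.010), (Rr-L),(B-Tp))
# scene crop: left 450,right 726,top 97,bottom 300; scale 5, origin 349,249
print('tray scene',atz(S,(450+726-780)/2/5+349-.5,(97+300)/2/5+249-.5,.007))
mk=[atz(T,361+a/5-.5,191+b/5-.5,.194) for a,b in((206,143),(230,192))]; print('mark',mk)
print('phone',atz(T,290,246,.009),'flag',atz(T,187,176,.0),'mug',atz(T,289,166,.05),'card',atz(T,379,164,.018),'carafe foot', )
E
```

```text
607 642
[ 0.56378842 -0.24772958  0.194     ]
(1, 1) [ 0.56266517 -0.25288944] 63.140625
(1, 0) [ 0.56202443 -0.2524958 ] 25.0625
(0, 1) [ 0.56349013 -0.25259528] 30.640625
tray top [0.48081567 0.17569832 0.01      ] 41.69230769230771 42.46153846153845
tray scene [0.48341842 0.17790842 0.007     ]
mark [array([ 0.58529654, -0.24169743,  0.194     ]), array([ 0.5639481 , -0.25095782,  0.194     ])]
phone [ 5.44028052e-01 -3.64457687e-04  9.00000000e-03] flag [0.73040895 0.26316097 0.        ] mug [ 0.74046113 -0.00129928  0.05      ] card [ 0.74925604 -0.2316995   0.018     ] carafe foot
```

Request:
{"op": "send_rows", "data": {
  "moves": [0,0,-6,2.6,2.2,0.4,1,0,0,-6,2.6,2.2,0.4,1,0,0,-6,2.6,2.2,0.4,1,0,0,-6,2.6,2.2,0.4,1,0,0,-6,2.6,2.2,0.4,1,0,0,-6,2.6,2.2,0.4,1,0,0,-6,2.6,2.2,0.4,1,0,0,-6,2.6,2.2,0.4,1,0,0,-6,2.6,2.2,0.4,1,0,0,-6,2.6,2.2,0.4,1,0,0,-6,2.6,2.2,0.4,1,0,0,-6,2.6,2.2,0.4,1,0,0,-6,2.6,2.2,0.4,1,0,0,-6,2.6,2.2,0.4,1,0,0,-6,2.6,2.2,0.4,1,0,0,-6,2.6,2.2,0.4,1,0,0,0,0,0,0,1,0,0,0,0,0,0,1]
}}

```text
time_s: 1.9
position: [0.5571, -0.2561, 0.2524]
tcp_rot: [[0.125, -0.992, -0.001], [-0.992, -0.125, 0.0], [-0.0, 0.001, -1.0]]
force: [0.4, -0.6, -0.8]
opening: 1.001
```

```bash
python3 - <<'E'
from h import *
st(); save('top','top1'); save('scene','scene1')
im=np.hstack([cv2.imread('pics/top1.png')[130:330,300:500],cv2.imread('pics/scene1.png')[60:260,140:340]])
cv2.imwrite('pics/v1.png',cv2.resize(im,(800,400),interpolation=cv2.INTER_CUBIC))
E
```

```text
time_s 1.9
joint_positions [-35.0952, 25.7204, 79.428, -0.0346, 74.9186, 137.7046]
qvel [-1.8385, -0.2695, 0.9147, -0.2804, 0.0159, -0.0956]
tau [0.9403, -42.3096, -19.7946, 0.0581, -0.1016, 0.0298]
position [0.5571, -0.2561, 0.2524]
tcp_rot [[0.1255, -0.9921, -0.0013], [-0.9921, -0.1255, 0.0002], [-0.0004, 0.0013, -1.0]]
force [0.4257, -0.5992, -0.7765]
moment [0.1048, -0.019, 0.0415]
opening 1.0011
```

View pics/v1.png

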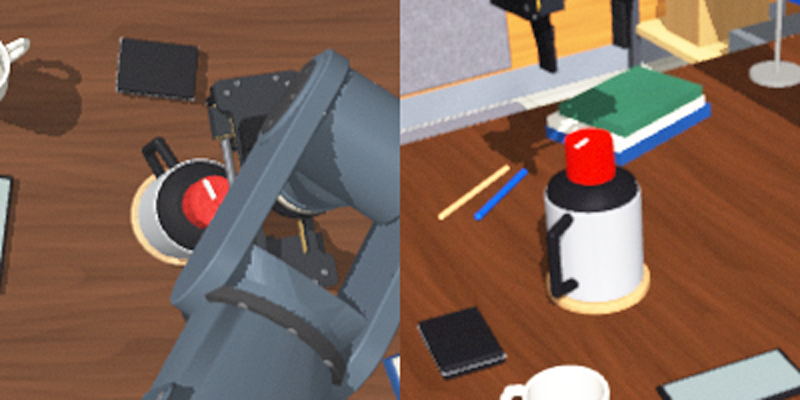

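```bash
python3 - <<'E'
from h import *
for n in('top1','scene1'):
    c=load(n); im=cv2.imread('pics/'+n+'.png')
    for z in (.2524,.35,.45):
        p=proj(c,[.5571,-.2561,z])[0]; print(n,p); cv2.circle(im,tuple(int(v) for v in p),3,(0,255,0),-1)
    cv2.imwrite('pics/'+n+'b.png',im)
a=cv2.imread('pics/top1b.png');b=cv2.imread('pics/scene1b.png')
cv2.imwrite('pics/v1b.png',np.hstack([a[:,160:],b[:,:400]]))
E
```

```text
top1 [416.06457458 229.27223989]
top1 [429.82807233 223.83966538]
top1 [447.45967806 216.88031437]
scene1 [233.75975938 103.36136238]
scene1 [230.87831733  58.82573314]
scene1 [227.60866986   8.28999291]
```

View pics/v1b.png

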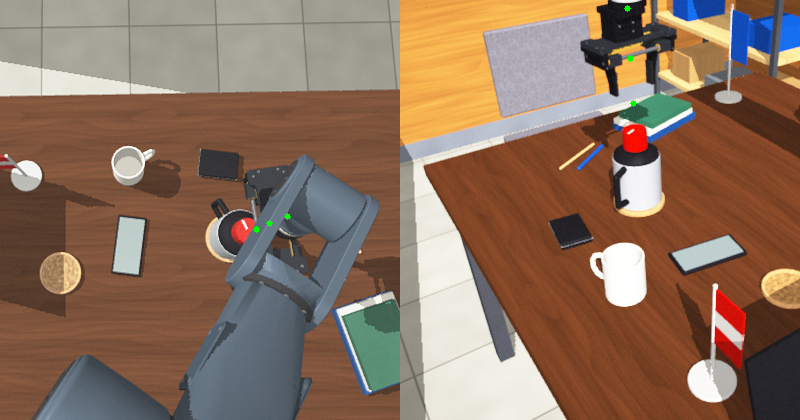

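```bash
python3 - <<'E'
from h import *
c=load('scene1'); im=cv2.imread('pics/scene1.png')
cv2.imwrite('pics/v1c.png',cv2.resize(im[40:170,170:300],(600,600),interpolation=cv2.INTER_CUBIC))
y=np.array([-.992,-.1255,0]);p=np.array([.5571,-.2561,.2524])
for s in(-.0435,0,.0435): print((proj(c,p+s*y)[0]-[170,40])*600/130)
E
```

```text
[218.53713158 319.17918972]
[294.27581254 292.43705715]
[367.09659386 266.72518887]
```

View pics/v1c.png

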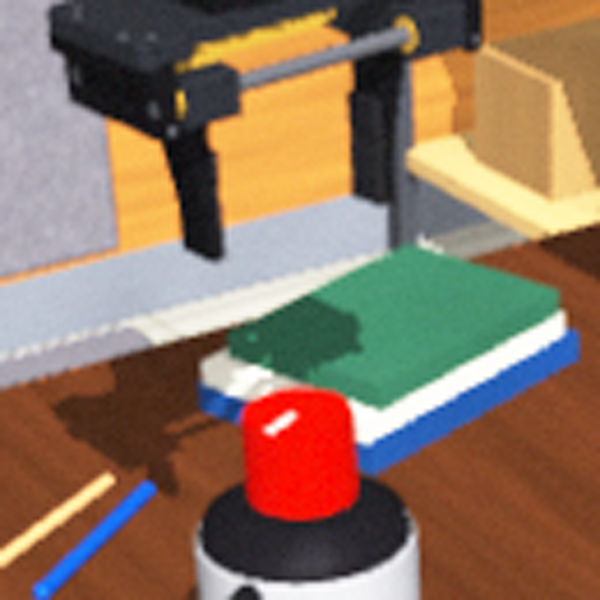

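```bash
python3 - <<'E'
from h import *
c=load('scene0'); im=cv2.imread('pics/scene0.png')
y=np.array([.2258,-.9742,0]);p=np.array([.1411,-.6081,.1881])
q=[proj(c,p+s*y)[0] for s in(-.0435,0,.0435)];print(q)
for a in q: cv2.circle(im,tuple(int(round(v)) for v in a),1,(0,255,0),-1)
cv2.imwrite('pics/v1d.png',cv2.resize(im[0:110,240:350],(600,600),interpolation=cv2.INTER_CUBIC))
c=load('top1'); im=cv2.imread('pics/top1.png')
y=np.array([-.992,-.1255,0]);p=np.array([.5571,-.2561,.2524])
for s in (-.0435,-.0585,.0435,.0585):
  for h in (0,.03):
    a=proj(c,p+s*y+[0,0,h])[0]; print(s,h,a); cv2.circle(im,tuple(int(round(v)) for v in a),1,(0,255,0),-1)
cv2.imwrite('pics/v1e.png',cv2.resize(im[170:300,380:510],(600,600),interpolation=cv2.INTER_CUBIC))
E
```

```text
[array([306.97706016,  54.08457056]), array([295.92851121,  50.90954479]), array([285.2067656 ,  47.82843262])]
-0.0435 0 [412.26245132 208.22550207]
-0.0435 0.03 [416.05140624 206.02757937]
-0.0585 0 [410.96195048 201.02655075]
-0.0585 0.03 [414.70239849 198.60953535]
0.0435 0 [419.91296157 250.57507156]
0.0435 0.03 [423.99079082 249.68537483]
0.0585 0 [421.25087193 257.98110413]
0.0585 0.03 [425.37983771 257.32358966]
```

View pics/v1d.png

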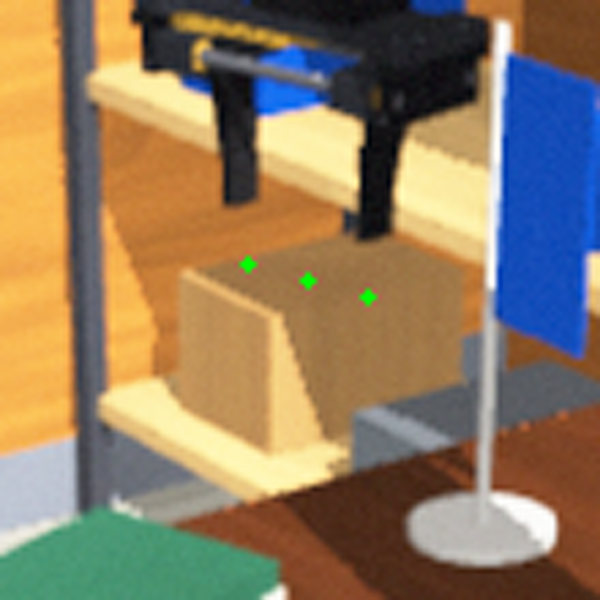

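View pics/v1e.png

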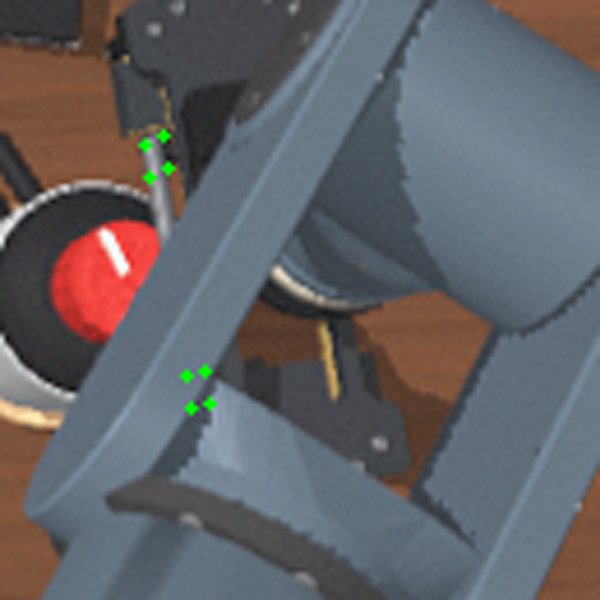

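```bash
python3 - <<'E'
from fit import *
T=load('top0');S=load('scene0')
mt=redmask(T,(370,195,450,270)); ms=redmask(S,(210,115,260,165))
f=lambda p:sum(cost(c,m,cyl(c,p[0],p[1],p[2],p[2]+.043,.027)) for c,m in zip((T,S),(mt,ms)))
x0=np.array([.5627,-.2527,.151])
r=minimize(f,x0,method='Nelder-Mead',options=dict(initial_simplex=[x0,x0+[.01,0,0],x0+[0,.01,0],x0+[0,0,.01]]));print(r.x,r.fun)
def zline(c,u,v,x,y):
    o,d=ray(c,u,v); # closest point of ray to vertical line
    A=np.c_[d,-np.array([0,0,1.])]; s=np.linalg.lstsq(A,np.array([x,y,0])-o,rcond=None)[0]; return s[1],np.linalg.norm(A@s-(np.array([x,y,0])-o))
for fn,y,p,t in(('scene0',np.array([.2258,-.9742]),np.array([.1411,-.6081]),[((238-0)/5.4545+240,205/5.4545),(372/5.4545+240,240/5.4545)]),
 ('scene1',np.array([-.992,-.1255]),np.array([.5571,-.2561]),[(208/4.615+170,258/4.615+40),(372/4.615+170,200/4.615+40)])):
    c=load(fn)
    for u in t:
        for s in(-.05,.05): print(fn,np.round(u,1),s,zline(c,*u,*(p+s*y)))
E
```

```text
[ 0.56255905 -0.25316321  0.15052487] 61.28125
scene0 [283.6  37.6] -0.05 (np.float64(0.23894741663847632), np.float64(0.0733709488907737))
scene0 [283.6  37.6] 0.05 (np.float64(0.21787689330943671), np.float64(0.00023674432924448437))
scene0 [308.2  44. ] -0.05 (np.float64(0.21935377759170316), np.float64(0.0019108131763576836))
scene0 [308.2  44. ] 0.05 (np.float64(0.1985634135451276), np.float64(0.07466807318571186))
scene1 [215.1  95.9] -0.05 (np.float64(0.2837357977277127), np.float64(0.0029866241403574624))
scene1 [215.1  95.9] 0.05 (np.float64(0.260368983310045), np.float64(0.0800026103068527))
scene1 [250.6  83.3] -0.05 (np.float64(0.3082344599516519), np.float64(0.07753162508812476))
scene1 [250.6  83.3] 0.05 (np.float64(0.2838459018224754), np.float64(0.0013773306736504034))
```

The carafe cap triangulates well: both cameras agree on its height within 0.5 mm. But the visible fingertips sit about 31 mm above the reported TCP in both poses. Before trusting either, I'll test it. At a reported z of 0.188 I'll part-close the jaws, which should stop at the cap's 54 mm only if the tips really are that low.

Request:
{"op": "send_rows", "data": {
  "moves": [0,0,0,0.05,0.03,-0.65,1,0,0,0,0.05,0.03,-0.65,1,0,0,0,0.05,0.03,-0.65,1,0,0,0,0.05,0.03,-0.65,1,0,0,0,0.05,0.03,-0.65,1,0,0,0,0.05,0.03,-0.65,1,0,0,0,0.05,0.03,-0.65,1,0,0,0,0.05,0.03,-0.65,1,0,0,0,0.05,0.03,-0.65,1,0,0,0,0.05,0.03,-0.65,1,0,0,0,0,0,0,0.1,0,0,0,0,0,0,0.1,0,0,0,0,0,0,0.1,0,0,0,0,0,0,0.1]
}}

```text
time_s: 3.4
position: [0.5624, -0.254, 0.1884]
tcp_rot: [[0.123, -0.992, 0.001], [-0.992, -0.123, -0.001], [0.001, -0.001, -1.0]]
force: [0.8, 0.3, 0.2]
opening: 0.725
```

```bash
python3 - <<'E'
from h import *
st(); save('scene','scene2')
im=cv2.imread('pics/scene2.png')
cv2.imwrite('pics/v2.png',cv2.resize(im[60:190,170:300],(600,600),interpolation=cv2.INTER_CUBIC))
E
```

```text
time_s 3.4
joint_positions [-34.6684, 29.6211, 83.349, -0.0, 66.9767, 138.2802]
qvel [0.0402, 0.0292, 0.0586, 0.0675, 0.1321, -0.0125]
tau [0.0031, -43.3824, -17.6312, -0.0299, -0.0801, 0.0]
position [0.5624, -0.254, 0.1884]
tcp_rot [[0.1228, -0.9924, 0.0008], [-0.9924, -0.1228, -0.0005], [0.0006, -0.0007, -1.0]]
force [0.8248, 0.289, 0.2145]
moment [0.1222, -0.0, 0.0266]
opening 0.7246
```

View pics/v2.png

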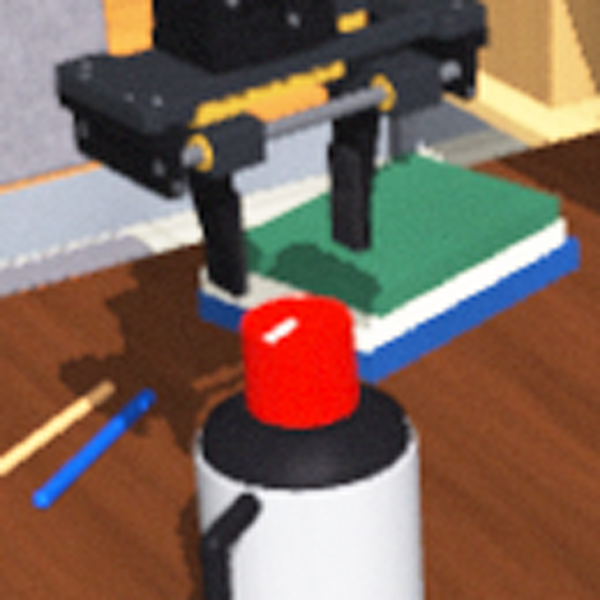

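The image shows the tips at crop (228,290) and (352,248), clear above the cap top. I'll finish the part-close.

Request:
{"op": "send_rows", "data": {
  "moves": [0,0,0,0,0,0,0.1,0,0,0,0,0,0,0.1,0,0,0,0,0,0,0.1,0,0,0,0,0,0,0.1]
}}

```text
time_s: 3.85
position: [0.5622, -0.2538, 0.188]
tcp_rot: [[0.123, -0.992, 0.0], [-0.992, -0.123, -0.0], [0.0, -0.0, -1.0]]
force: [0.0, 0.3, -0.2]
opening: 0.554
```

The jaws closed to 48 mm, narrower than the cap, without contact. So the real fingertips are about 31 mm higher than the reported TCP, as the images showed, and I'll use that offset from here. Next I'll open, descend and check.

Request:
{"op": "send_rows", "data": {
  "moves": [0,0,0,0,0,0,1,0,0,0,0,0,0,1,0,0,0,0,0,0,1,0,0,0,0,0,0,1,0,0,0,0,0,0,1,0,0,0,0,0,0,1,0,0,0,0,0.01,-0.5,1,0,0,0,0,0.01,-0.6,1,0,0,0,0,0.01,-0.6,1,0,0,0,0,0.01,-0.6,1,0,0,0,0,0.01,-0.6,1,0,0,0,0,0.01,-0.6,1,0,0,0,0,0.01,-0.6,1,0,0,0,0,0.01,-0.6,1,0,0,0,0,0,-0.4,1,0,0,0,0,0,-0.2,1,0,0,0,0,0,0,1]
}}

```text
time_s: 5.55
position: [0.5621, -0.2529, 0.1347]
tcp_rot: [[0.123, -0.992, -0.0], [-0.992, -0.123, 0.0], [-0.0, 0.0, -1.0]]
force: [-0.6, -0.5, 0.4]
opening: 0.998
```

```bash
python3 - <<'E'
from h import *
st(); save('scene','scene3');save('top','top3')
im=cv2.imread('pics/scene3.png');t=cv2.imread('pics/top3.png')
f=lambda i:cv2.resize(i,(400,400),interpolation=cv2.INTER_CUBIC)
cv2.imwrite('pics/v3.png',np.hstack([f(im[90:190,185:285]),f(t[180:280,360:460])]))
E
```

```text
time_s 5.55
joint_positions [-34.6036, 33.2033, 86.3546, -0.001, 60.4661, 138.3437]
qvel [0.0234, -0.3537, -0.3861, 0.0876, 0.263, -0.0384]
tau [-0.0126, -44.3352, -15.8577, -0.0284, -0.0988, -0.0001]
position [0.5621, -0.2529, 0.1347]
tcp_rot [[0.1228, -0.9924, -0.0004], [-0.9924, -0.1228, 0.0002], [-0.0003, 0.0003, -1.0]]
force [-0.6229, -0.5177, 0.4004]
moment [0.0604, 0.0099, 0.0311]
opening 0.9981
```

View pics/v3.png

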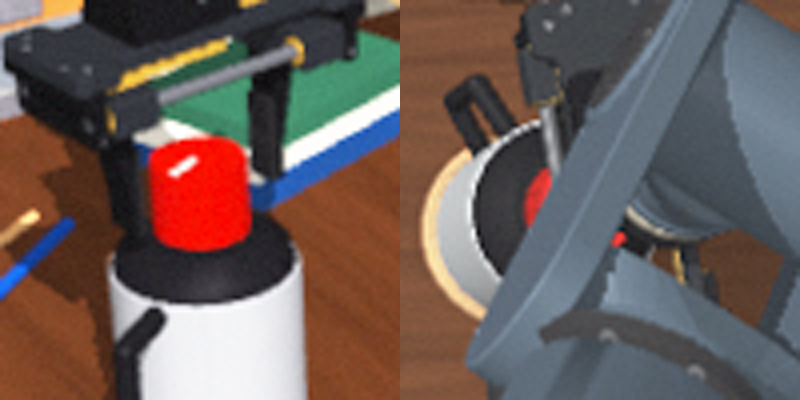

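Crop tips at (128,232) and (268,178) straddle the cap symmetrically, about 15 mm above its underside. I'll lower 7 mm more and grip.

Request:
{"op": "send_rows", "data": {
  "moves": [0,0,0,0.02,0,-0.35,1,0,0,0,0.02,0,-0.35,1,0,0,0,0,0,0,1,0,0,0,0,0,0,-1,0,0,0,0,0,0,-1,0,0,0,0,0,0,-1,0,0,0,0,0,0,-1,0,0,0,0,0,0,-1,0,0,0,0,0,0,-1,0,0,0,0,0,0,-1,0,0,0,0,0,0,-1]
}}

```text
time_s: 6.75
position: [0.562, -0.253, 0.1279]
tcp_rot: [[0.123, -0.992, -0.001], [-0.992, -0.123, 0.0], [-0.0, 0.001, -1.0]]
force: [-2.5, -0.5, 0.3]
opening: 0.614
```

```bash
python3 - <<'E'
from h import *
st(); save('scene','scene4')
im=cv2.imread('pics/scene4.png')
cv2.imwrite('pics/v4.png',cv2.resize(im[90:190,185:285],(500,500),interpolation=cv2.INTER_CUBIC))
E
```

```text
time_s 6.75
joint_positions [-34.5974, 33.7063, 86.6507, -0.0319, 59.7002, 138.3638]
qvel [0.0895, -0.0461, -0.0173, 0.1175, -0.054, 0.0199]
tau [0.87, -44.4252, -16.3515, 0.4005, -0.5098, 0.0036]
position [0.562, -0.253, 0.1279]
tcp_rot [[0.1228, -0.9924, -0.0011], [-0.9924, -0.1228, 0.0002], [-0.0003, 0.0011, -1.0]]
force [-2.4679, -0.4932, 0.3164]
moment [0.034, 0.3308, -0.0024]
opening 0.6142
```

View pics/v4.png

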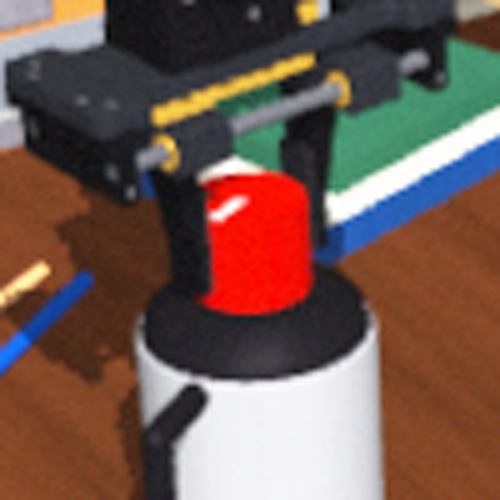

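Gripped at 53.4 mm with little side load. A short test turn first.

Request:
{"op": "send_rows", "data": {
  "moves": [0,0,4,0,0,0.02,-1,0,0,6,0,0,0.03,-1,0,0,6,0,0,0.03,-1,0,0,6,0,0,0.03,-1,0,0,6,0,0,0.03,-1]
}}

```text
time_s: 7.3
position: [0.562, -0.2519, 0.1291]
tcp_rot: [[0.578, -0.816, -0.001], [-0.816, -0.578, 0.002], [-0.002, -0.0, -1.0]]
force: [-1.5, 1.2, 0.7]
opening: 0.616
```

```bash
python3 - <<'E'
from h import *
st(); save('scene','scene5')
im=cv2.imread('pics/scene5.png')
cv2.imwrite('pics/v5.png',cv2.resize(im[90:190,185:285],(400,400),interpolation=cv2.INTER_CUBIC))
E
```

```text
time_s 7.3
joint_positions [-34.5579, 33.61, 86.6146, 0.0655, 59.9056, 110.1248]
qvel [-0.0259, -0.1783, -0.1202, -0.0466, 0.5127, -59.4164]
tau [-0.3302, -44.3386, -16.9035, -0.0406, -0.7986, 0.6468]
position [0.562, -0.2519, 0.1291]
tcp_rot [[0.5776, -0.8163, -0.0013], [-0.8163, -0.5776, 0.0021], [-0.0025, -0.0001, -1.0]]
force [-1.5452, 1.1594, 0.6915]
moment [0.3095, 0.3435, -0.0621]
opening 0.6165
```

View pics/v5.png

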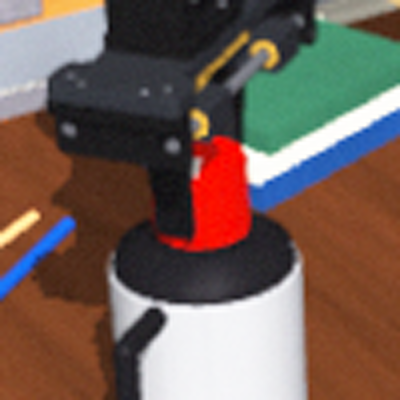

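The mark now sits beside the finger at about (197,165), so the cap is turning with the jaws and forces are low. Continuing the stroke.

Request:
{"op": "send_rows", "data": {
  "moves": [0,0,6,0,0,0.03,-1,0,0,6,0,0,0.03,-1,0,0,6,0,0,0.03,-1,0,0,6,0,0,0.03,-1,0,0,6,0,0,0.03,-1,0,0,6,0,0,0.03,-1,0,0,6,0,0,0.03,-1,0,0,6,0,0,0.03,-1,0,0,6,0,0,0.03,-1,0,0,6,0,0,0.03,-1,0,0,6,0,0,0.03,-1,0,0,6,0,0,0.03,-1,0,0,6,0,0,0.03,-1,0,0,6,0,0,0.03,-1,0,0,6,0,0,0.03,-1,0,0,6,0,0,0.03,-1,0,0,6,0,0,0.03,-1,0,0,0,0,0,0,-1]
}}

```text
time_s: 9.15
position: [0.5624, -0.2527, 0.1342]
tcp_rot: [[0.682, 0.731, -0.0], [0.731, -0.682, 0.0], [0.0, -0.001, -1.0]]
force: [-1.1, 0.8, -0.2]
opening: 0.613
```

```bash
python3 - <<'E'
from h import *
st(); save('scene','scene6')
im=cv2.imread('pics/scene6.png')
cv2.imwrite('pics/v6.png',cv2.resize(im[90:190,185:285],(400,400),interpolation=cv2.INTER_CUBIC))
E
```

```text
time_s 9.15
joint_positions [-34.5758, 33.2528, 86.3339, 0.0098, 60.4512, 8.4528]
qvel [-0.0069, -0.0482, -0.035, 0.0587, 0.1036, 3.9723]
tau [-0.1223, -44.5129, -16.6842, 0.1664, -0.4065, -0.3386]
position [0.5624, -0.2527, 0.1342]
tcp_rot [[0.6824, 0.731, -0.0005], [0.731, -0.6824, 0.0005], [0.0001, -0.0007, -1.0]]
force [-1.1045, 0.8347, -0.2201]
moment [0.041, 0.17, 0.0377]
opening 0.6127
```

View pics/v6.png

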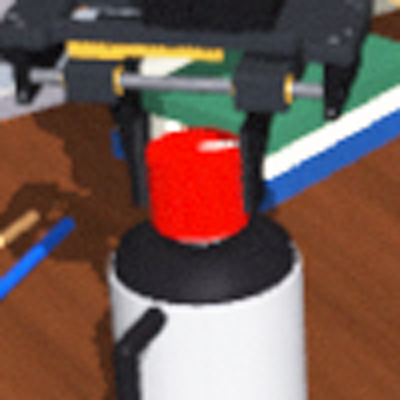

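The cap followed the full 130° with no slip: the mark is still 16° from the jaw axis, at crop (220,145). Release and rewind.

Request:
{"op": "send_rows", "data": {
  "moves": [0,0,0,0,0,0,0.8,0,0,0,0,0,0,0.8,0,0,0,0,0,0,0.8,0,0,-8.5,0,0,0,0.8,0,0,-8.5,0,0,0,0.8,0,0,-8.5,0,0,0,0.8,0,0,-8.5,0,0,0,0.8,0,0,-8.5,0,0,0,0.8,0,0,-8.5,0,0,0,0.8,0,0,-8.5,0,0,0,0.8,0,0,-8.5,0,0,0,0.8,0,0,-8.5,0,0,0,0.8,0,0,-8.5,0,0,0,0.8,0,0,-8.5,0,0,0,0.8,0,0,-8.5,0,0,0,0.8,0,0,-8.5,0,0,0,0.8,0,0,-8.5,0,0,0,0.8,0,0,-8.5,0,0,0,0.8,0,0,-8.5,0,0,0,0.8,0,0,-8.5,0,0,0,0.8]
}}

```text
time_s: 11.2
position: [0.563, -0.2533, 0.1346]
tcp_rot: [[-0.137, -0.991, 0.001], [-0.991, 0.137, -0.0], [0.0, -0.001, -1.0]]
force: [0.4, 0.4, -0.2]
opening: 0.899
```

Request:
{"op": "send_rows", "data": {
  "moves": [0,0,0,0,0,0,0.6,0,0,0,0,0,0,-1,0,0,0,0,0,0,-1,0,0,0,0,0,0,-1,0,0,0,0,0,0,-1,0,0,0,0,0,0,-1,0,0,0,0,0,0,-1]
}}

```text
time_s: 11.9
position: [0.5624, -0.253, 0.1344]
tcp_rot: [[-0.129, -0.992, -0.0], [-0.992, 0.129, 0.0], [-0.0, 0.0, -1.0]]
force: [-0.9, -0.3, 0.8]
opening: 0.614
```

```bash
python3 - <<'E'
from h import *
st(); save('scene','scene7')
im=cv2.imread('pics/scene7.png')
cv2.imwrite('pics/v7.png',cv2.resize(im[90:190,185:285],(400,400),interpolation=cv2.INTER_CUBIC))
E
```

```text
time_s 11.9
joint_positions [-34.5858, 33.2407, 86.3212, -0.0063, 60.4561, 152.8509]
qvel [0.0814, -0.006, 0.0072, 0.029, -0.0629, 0.089]
tau [0.1648, -44.4432, -16.1334, 0.0479, -0.2228, 0.0043]
position [0.5624, -0.253, 0.1344]
tcp_rot [[-0.1294, -0.9916, -0.0003], [-0.9916, 0.1294, 0.0001], [-0.0001, 0.0003, -1.0]]
force [-0.9018, -0.3491, 0.7617]
moment [0.1203, 0.0747, -0.0763]
opening 0.6142
```

View pics/v7.png

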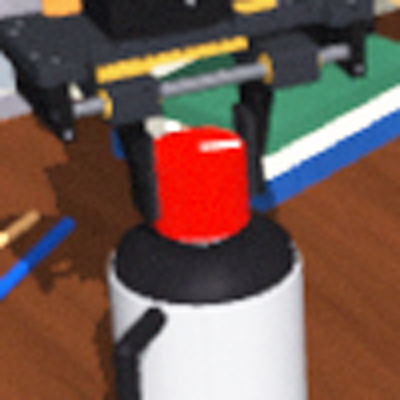

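Request:
{"op": "send_rows", "data": {
  "moves": [0,0,6,0,0,0.03,-1,0,0,6,0,0,0.03,-1,0,0,6,0,0,0.03,-1,0,0,6,0,0,0.03,-1,0,0,6,0,0,0.03,-1,0,0,6,0,0,0.03,-1,0,0,6,0,0,0.03,-1,0,0,6,0,0,0.03,-1,0,0,6,0,0,0.03,-1,0,0,6,0,0,0.03,-1,0,0,6,0,0,0.03,-1,0,0,6,0,0,0.03,-1,0,0,6,0,0,0.03,-1,0,0,6,0,0,0.03,-1,0,0,6,0,0,0.03,-1,0,0,6,0,0,0.03,-1,0,0,6,0,0,0.03,-1,0,0,6,0,0,0.03,-1,0,0,6,0,0,0.03,-1,0,0,6,0,0,0.03,-1]
}}

```text
time_s: 13.95
position: [0.5626, -0.2523, 0.1403]
tcp_rot: [[0.922, 0.387, 0.0], [0.387, -0.922, 0.001], [0.001, -0.001, -1.0]]
force: [-0.6, 1.6, -0.3]
opening: 0.615
```

Request:
{"op": "send_rows", "data": {
  "moves": [0,0,6,0,0,0.03,-1,0,0,6,0,0,0.03,-1,0,0,6,0,0,0.03,-1,0,0,6,0,0,0.03,-1,0,0,6,0,0,0.03,-1,0,0,6,0,0,0.03,-1,0,0,0,0,0,0,-1]
}}

```text
time_s: 14.65
position: [0.5623, -0.2529, 0.1422]
tcp_rot: [[0.522, 0.853, -0.001], [0.853, -0.522, 0.0], [-0.0, -0.001, -1.0]]
force: [-1.7, -0.6, 0.1]
opening: 0.614
```

```bash
python3 - <<'E'
from h import *
st(); save('scene','scene8')
im=cv2.imread('pics/scene8.png')
cv2.imwrite('pics/v8.png',cv2.resize(im[90:190,185:285],(400,400),interpolation=cv2.INTER_CUBIC))
E
```

```text
time_s 14.65
joint_positions [-34.5787, 32.6819, 85.9455, -0.0148, 61.4081, -3.1339]
qvel [-0.021, 0.0633, 0.0216, -0.1155, -0.1808, 4.3926]
tau [0.2082, -44.1228, -16.5068, 0.2123, -0.2441, -0.3657]
position [0.5623, -0.2529, 0.1422]
tcp_rot [[0.5216, 0.8532, -0.0006], [0.8532, -0.5216, 0.0002], [-0.0002, -0.0006, -1.0]]
force [-1.74, -0.5626, 0.1127]
moment [-0.0314, 0.1214, 0.0522]
opening 0.6138
```

View pics/v8.png

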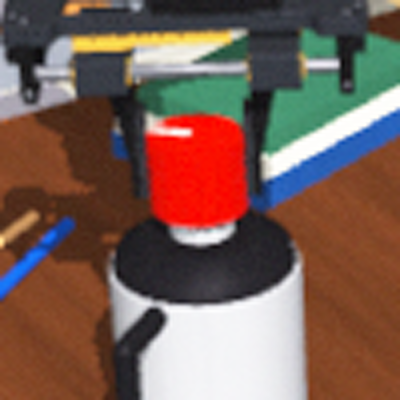

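The mark is at crop (168,131), on the far side as expected for 286°, and the white neck shows below the cap. Next I'll run to the end of the thread and lift gently up to the catch level.

Request:
{"op": "send_rows", "data": {
  "moves": [0,0,6,0,0,0.03,-1,0,0,6,0,0,0.03,-1,0,0,6,0,0,0.03,-1,0,0,6,0,0,0.03,-1,0,0,2,0,0,0.01,-1,0,0,0,0,0,0.05,-1,0,0,0,0,0,0.05,-1,0,0,0,0,0,0,-1]
}}

```text
time_s: 15.5
position: [0.5624, -0.253, 0.1444]
tcp_rot: [[0.096, 0.995, -0.0], [0.995, -0.096, 0.0], [0.0, -0.001, -1.0]]
force: [-1.3, 0.7, -0.8]
opening: 0.616
```

Request:
{"op": "send_rows", "data": {
  "moves": [0,0,0,0,0,0.05,-1,0,0,0,0,0,0.05,-1,0,0,0,0,0,0.05,-1,0,0,0,0,0,0.05,-1,0,0,0,0,0,0,-1]
}}

```text
time_s: 16.0
position: [0.5626, -0.2531, 0.147]
tcp_rot: [[0.095, 0.995, 0.0], [0.995, -0.095, -0.0], [-0.0, 0.0, -1.0]]
force: [-1.4, 0.5, 1.6]
opening: 0.612
```

Request:
{"op": "send_rows", "data": {
  "moves": [0,0,0,0,0,0.05,-1,0,0,0,0,0,0.05,-1,0,0,0,0,0,0.05,-1,0,0,0,0,0,0.05,-1,0,0,0,0,0,0,-1]
}}

```text
time_s: 16.5
position: [0.5626, -0.2531, 0.1484]
tcp_rot: [[0.095, 0.995, -0.0], [0.995, -0.095, -0.0], [-0.0, -0.0, -1.0]]
force: [-1.5, -1.5, -0.3]
opening: 0.615
```

Request:
{"op": "send_rows", "data": {
  "moves": [0,0,0,0,0,0.04,-1,0,0,0,0,0,0.04,-1,0,0,0,0,0,0,-1]
}}

```text
time_s: 16.8
position: [0.5625, -0.253, 0.1488]
tcp_rot: [[0.095, 0.995, -0.0], [0.995, -0.095, 0.0], [0.0, -0.0, -1.0]]
force: [0.1, -0.6, -5.3]
opening: 0.615
```

Caught: fz reached -5.3 N with no rise. I'll ease off, turn 11.5° and try again.

Request:
{"op": "send_rows", "data": {
  "moves": [0,0,0,0,0,-0.1,-1,0,0,6,0,0,0,-1,0,0,5.5,0,0,0,-1,0,0,0,0,0,0.05,-1,0,0,0,0,0,0.05,-1,0,0,0,0,0,0,-1]
}}

```text
time_s: 17.4
position: [0.5625, -0.2528, 0.1489]
tcp_rot: [[-0.104, 0.995, -0.0], [0.995, 0.104, 0.0], [0.001, -0.0, -1.0]]
force: [-0.5, -0.9, -5.1]
opening: 0.614
```

Still caught, at 323.5°. Next try.

Request:
{"op": "send_rows", "data": {
  "moves": [0,0,0,0,0,-0.1,-1,0,0,6,0,0,0,-1,0,0,5.5,0,0,0,-1,0,0,0,0,0,0.05,-1,0,0,0,0,0,0.05,-1,0,0,0,0,0,0,-1]
}}

```text
time_s: 18.0
position: [0.5626, -0.2528, 0.1489]
tcp_rot: [[-0.3, 0.954, -0.0], [0.954, 0.3, 0.001], [0.001, -0.0, -1.0]]
force: [-0.2, 1.4, -6.4]
opening: 0.613
```

Request:
{"op": "send_rows", "data": {
  "moves": [0,0,0,0,0,-0.1,-1,0,0,6,0,0,0,-1,0,0,5.5,0,0,0,-1,0,0,0,0,0,0.05,-1,0,0,0,0,0,0.05,-1,0,0,0,0,0,0,-1]
}}

```text
time_s: 18.6
position: [0.5624, -0.2528, 0.1489]
tcp_rot: [[-0.484, 0.875, -0.001], [0.875, 0.484, 0.0], [0.001, -0.0, -1.0]]
force: [0.2, 1.5, -6.9]
opening: 0.612
```

Request:
{"op": "send_rows", "data": {
  "moves": [0,0,0,0,0,-0.1,-1,0,0,6,0,0,0,-1,0,0,5.5,0,0,0,-1,0,0,0,0,0,0.05,-1,0,0,0,0,0,0.05,-1,0,0,0,0,0,0,-1]
}}

```text
time_s: 19.2
position: [0.5622, -0.2529, 0.1489]
tcp_rot: [[-0.649, 0.761, -0.001], [0.761, 0.649, 0.0], [0.001, -0.0, -1.0]]
force: [-1.2, 1.3, -6.9]
opening: 0.614
```

Request:
{"op": "send_rows", "data": {
  "moves": [0,0,0,0,0,-0.12,-1,0,0,6,0,0,0,-1,0,0,5.5,0,0,0,-1,0,0,0,0,0,0.06,-1,0,0,0,0,0,0.05,-1,0,0,0,0,0,0,-1]
}}

```text
time_s: 19.8
position: [0.5621, -0.253, 0.1489]
tcp_rot: [[-0.788, 0.616, -0.001], [0.616, 0.788, 0.0], [0.001, -0.0, -1.0]]
force: [-2.1, 2.3, -5.6]
opening: 0.612
```

```bash
python3 - <<'E'
from h import *
st(); save('scene','scene9')
im=cv2.imread('pics/scene9.png')
cv2.imwrite('pics/v9.png',cv2.resize(im[90:190,185:285],(400,400),interpolation=cv2.INTER_CUBIC))
E
```

```text
time_s 19.8
joint_positions [-34.5916, 32.2203, 85.592, -0.0209, 62.2454, -86.5431]
qvel [-0.0717, 0.0413, -0.0922, 0.059, 0.1198, -0.3313]
tau [-0.2172, -47.7223, -19.4184, 0.0203, -0.6875, 0.023]
position [0.5621, -0.253, 0.1489]
tcp_rot [[-0.7876, 0.6162, -0.001], [0.6162, 0.7876, 0.0003], [0.001, -0.0004, -1.0]]
force [-2.1096, 2.3014, -5.5839]
moment [0.2588, 0.193, 0.0008]
opening 0.6123
```

View pics/v9.png

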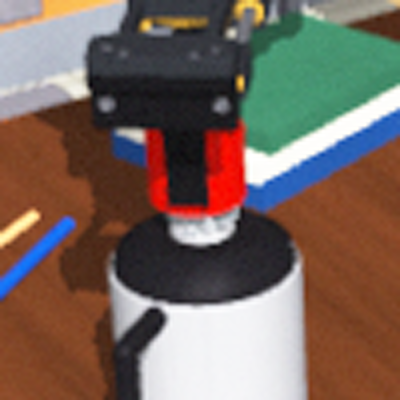

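The cap is up by about 20 mm with the threaded neck showing, and nothing is being forced. Total turn so far is about 370°. Continuing.

Request:
{"op": "send_rows", "data": {
  "moves": [0,0,0,0,0,-0.1,-1,0,0,6,0,0,0,-1,0,0,5.5,0,0,0,-1,0,0,0,0,0,0.05,-1,0,0,0,0,0,0.05,-1,0,0,0,0,0,0,-1]
}}

```text
time_s: 20.45
position: [0.5623, -0.2535, 0.1496]
tcp_rot: [[-0.895, 0.447, -0.0], [0.447, 0.895, -0.001], [0.0, -0.001, -1.0]]
force: [-4.5, 0.8, -0.7]
opening: 0.617
```

Force dropped to -0.7 N and z rose, so this looks like the gap. Lifting gently after a couple more degrees.

Request:
{"op": "send_rows", "data": {
  "moves": [0,0,5,0,0,0,-1,0,0,0,0,0,0.05,-1,0,0,0,0,0,0.05,-1,0,0,0,0,0,0.05,-1,0,0,0,0,0,0,-1]
}}

```text
time_s: 20.95
position: [0.5624, -0.2534, 0.1508]
tcp_rot: [[-0.93, 0.367, -0.0], [0.367, 0.93, -0.0], [0.0, -0.001, -1.0]]
force: [-5.3, 0.9, -0.8]
opening: 0.609
```

Request:
{"op": "send_rows", "data": {
  "moves": [0,0,0,-0.04,0,0.05,-1,0,0,0,0,0,0.05,-1,0,0,0,0,0,0.05,-1,0,0,0,0,0,0.05,-1,0,0,0,0,0,0.05,-1,0,0,0,0,0,0.05,-1,0,0,0,0,0,0.05,-1]
}}

```text
time_s: 21.65
position: [0.5629, -0.2531, 0.1544]
tcp_rot: [[-0.931, 0.366, 0.002], [0.366, 0.931, -0.0], [-0.002, 0.0, -1.0]]
force: [-0.5, 0.0, -1.6]
opening: 0.614
```

Request:
{"op": "send_rows", "data": {
  "moves": [0,0,0,0,0,0.1,-1,0,0,0,0,0,0.1,-1,0,0,0,0,0,0.1,-1,0,0,0,0,0,0.1,-1,0,0,0,0,0,0.1,-1,0,0,0,0,0,0.2,-1,0,0,0,0,0,0.4,-1,0,0,0,0,0,0.6,-1,0,0,0,0,0,0.8,-1,0,0,0,0,0,0.8,-1,0,0,0,0,0,0.6,-1,0,0,0,0,0,0.3,-1,0,0,0,0,0,0,-1]
}}

```text
time_s: 22.95
position: [0.5625, -0.2533, 0.197]
tcp_rot: [[-0.931, 0.366, 0.001], [0.366, 0.931, -0.001], [-0.001, -0.0, -1.0]]
force: [-0.7, 0.1, -1.3]
opening: 0.616
```

```bash
python3 - <<'E'
from h import *
st(); save('scene','scene10');save('top','top10')
im=cv2.imread('pics/scene10.png');t=cv2.imread('pics/top10.png')
f=lambda i:cv2.resize(i,(400,400),interpolation=cv2.INTER_CUBIC)
cv2.imwrite('pics/v10.png',np.hstack([f(im[70:190,175:295]),f(t[150:310,340:500])]))
E
```

```text
time_s 22.95
joint_positions [-34.6056, 29.0593, 82.8697, -0.0023, 67.9925, -103.1552]
qvel [-0.0526, 0.6215, 0.6895, -0.0168, -0.4099, 0.0532]
tau [0.0172, -43.9253, -18.1335, -0.0502, 0.0994, 0.0001]
position [0.5625, -0.2533, 0.197]
tcp_rot [[-0.9307, 0.3657, 0.0011], [0.3657, 0.9307, -0.0008], [-0.0013, -0.0003, -1.0]]
force [-0.6601, 0.0604, -1.3009]
moment [0.1044, -0.1776, 0.0073]
opening 0.6163
```

View pics/v10.png

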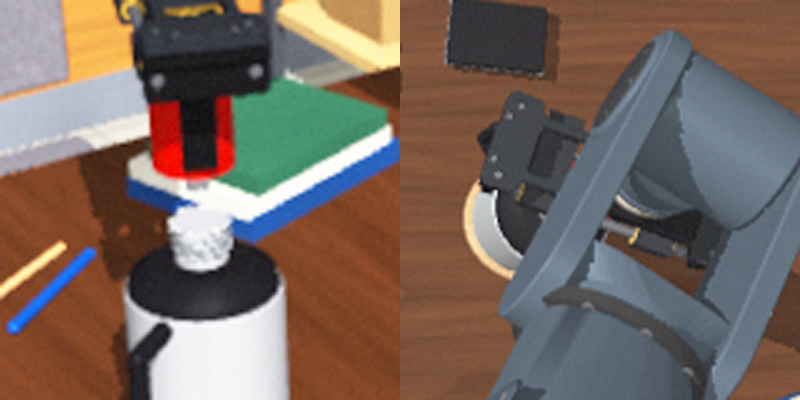

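The cap is free and held square, with the neck bare beneath it. Carrying it over the tray.

Request:
{"op": "send_rows", "data": {
  "moves": [0,0,0,-0.2,1,0,-1,0,0,0,-0.4,2,0,-1,0,0,0,-0.55,3,0,-1,0,0,0,-0.65,3.5,0,-1,0,0,0,-0.65,3.5,0,-1,0,0,0,-0.65,3.5,0,-1,0,0,0,-0.65,3.5,0,-1,0,0,0,-0.65,3.5,0,-1,0,0,0,-0.65,3.5,0,-1,0,0,0,-0.65,3.5,0,-1,0,0,0,-0.65,3.5,0,-1,0,0,0,-0.65,3.5,0,-1,0,0,0,-0.55,3,0,-1,0,0,0,-0.4,2,0,-1,0,0,0,-0.1,0.5,0,-1,0,0,0,0,0,0,-1,0,0,0,0,0,0,-1]
}}

```text
time_s: 24.75
position: [0.4814, 0.1766, 0.1962]
tcp_rot: [[-0.931, 0.366, -0.0], [0.366, 0.931, -0.001], [-0.0, -0.001, -1.0]]
force: [-0.2, 0.3, -0.8]
opening: 0.615
```

```bash
python3 - <<'E'
from h import *
st(); save('scene','scene11');save('top','top11')
im=cv2.imread('pics/scene11.png');t=cv2.imread('pics/top11.png')
f=lambda i:cv2.resize(i,(400,400),interpolation=cv2.INTER_CUBIC)
cv2.imwrite('pics/v11.png',np.hstack([f(im[130:330,280:480]),f(t[120:400,100:380])]))
E
```

```text
time_s 24.75
joint_positions [7.6578, 21.064, 97.5262, -0.0313, 61.424, -60.8851]
qvel [-1.0829, 0.1467, -0.406, 0.081, 0.0838, 0.085]
tau [0.5901, -35.3422, -16.174, 0.0375, 0.1018, 0.0025]
position [0.4814, 0.1766, 0.1962]
tcp_rot [[-0.9308, 0.3656, -0.0002], [0.3656, 0.9308, -0.0005], [-0.0, -0.0005, -1.0]]
force [-0.1908, 0.3412, -0.7505]
moment [0.0602, -0.2045, 0.0227]
opening 0.6153
```

View pics/v11.png

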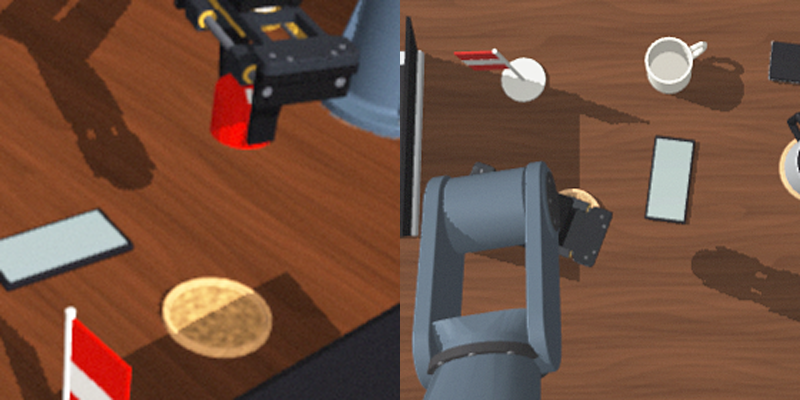

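Cap held upright above the tray, with the phone, mug and flag undisturbed. Descending to about 24 mm above the cork.

Request:
{"op": "send_rows", "data": {
  "moves": [0,0,0,0.03,0,-1,-1,0,0,0,0.03,0,-2,-1,0,0,0,0,0,-2,-1,0,0,0,0,0,-2,-1,0,0,0,0,0,-2,-1,0,0,0,0,0,-2,-1,0,0,0,0,0,-2,-1,0,0,0,0,0,-2,-1,0,0,0,0,0,-2,-1,0,0,0,0,0,-1.2,-1,0,0,0,0,0,-0.5,-1,0,0,0,0,0,-0.3,-1,0,0,0,0,0,0,-1]
}}

```text
time_s: 26.15
position: [0.4826, 0.1769, 0.0063]
tcp_rot: [[-0.931, 0.366, 0.0], [0.366, 0.931, 0.0], [-0.0, 0.0, -1.0]]
force: [0.1, 1.2, -0.9]
opening: 0.614
```

```bash
python3 - <<'E'
from h import *
st(); save('scene','scene12');save('top','top12')
im=cv2.imread('pics/scene12.png');t=cv2.imread('pics/top12.png')
f=lambda i:cv2.resize(i,(400,400),interpolation=cv2.INTER_CUBIC)
cv2.imwrite('pics/v12.png',np.hstack([f(im[220:320,340:440]),f(t[120:400,100:380])]))
E
```

```text
time_s 26.15
joint_positions [7.6591, 38.9581, 105.9228, 0.0, 35.0937, -60.8799]
qvel [0.2422, -0.9878, -0.1251, -0.1313, 0.3235, 0.0254]
tau [-0.0803, -40.0547, -7.3259, 0.0011, 0.0546, -0.0002]
position [0.4826, 0.1769, 0.0063]
tcp_rot [[-0.9307, 0.3659, 0.0004], [0.3659, 0.9307, 0.0001], [-0.0004, 0.0002, -1.0]]
force [0.1358, 1.1529, -0.8567]
moment [-0.0079, -0.1415, 0.0402]
opening 0.6138
```

View pics/v12.png

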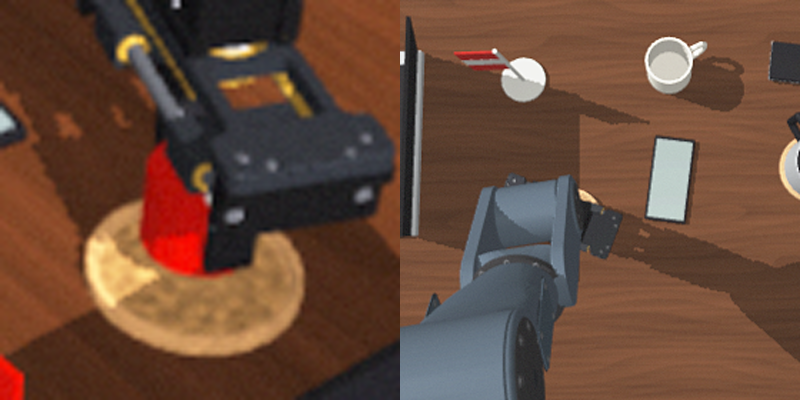

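The cap hangs over the middle of the tray at crop (190,255), with the tray centre near (194,275). Slow final lowering, watching the force.

Request:
{"op": "send_rows", "data": {
  "moves": [0,0,0,0,0,-0.4,-1,0,0,0,0,0,-0.5,-1,0,0,0,0,0,-0.5,-1,0,0,0,0,0,-0.4,-1,0,0,0,0,0,-0.2,-1,0,0,0,0,0,-0.1,-1,0,0,0,0,0,0,-1]
}}

```text
time_s: 26.95
position: [0.4822, 0.177, -0.015]
tcp_rot: [[-0.931, 0.366, -0.0], [0.366, 0.931, -0.0], [0.0, -0.0, -1.0]]
force: [0.2, 0.3, -1.0]
opening: 0.616
```

Request:
{"op": "send_rows", "data": {
  "moves": [0,0,0,0,0,-0.05,-1,0,0,0,0,0,-0.05,-1,0,0,0,0,0,-0.05,-1,0,0,0,0,0,-0.05,-1,0,0,0,0,0,-0.05,-1,0,0,0,0,0,-0.05,-1,0,0,0,0,0,0,-1]
}}

```text
time_s: 27.65
position: [0.4822, 0.177, -0.0178]
tcp_rot: [[-0.931, 0.366, -0.0], [0.366, 0.931, -0.0], [0.0, -0.0, -1.0]]
force: [0.1, -0.3, -2.0]
opening: 0.617
```

Request:
{"op": "send_rows", "data": {
  "moves": [0,0,0,0,0,-0.04,-1,0,0,0,0,0,-0.04,-1,0,0,0,0,0,-0.04,-1,0,0,0,0,0,0,-1]
}}

```text
time_s: 28.05
position: [0.4822, 0.177, -0.019]
tcp_rot: [[-0.931, 0.366, -0.0], [0.366, 0.931, -0.0], [0.0, -0.0, -1.0]]
force: [0.0, 0.1, -1.2]
opening: 0.612
```

Request:
{"op": "send_rows", "data": {
  "moves": [0,0,0,0,0,-0.04,-1,0,0,0,0,0,-0.04,-1,0,0,0,0,0,-0.04,-1,0,0,0,0,0,0,-1]
}}

```text
time_s: 28.45
position: [0.4823, 0.177, -0.0193]
tcp_rot: [[-0.931, 0.366, 0.0], [0.366, 0.931, -0.0], [-0.0, 0.0, -1.0]]
force: [-1.7, 0.9, 6.6]
opening: 0.613
```

```bash
python3 - <<'E'
from h import *
st(); save('scene','scene13')
im=cv2.imread('pics/scene13.png')
f=lambda i:cv2.resize(i,(500,500),interpolation=cv2.INTER_CUBIC)
cv2.imwrite('pics/v13.png',f(im[220:320,340:440]))
E
```

```text
time_s 28.45
joint_positions [7.6794, 41.7724, 106.3768, -0.0085, 31.8258, -60.8746]
qvel [0.0113, -0.0352, 0.0426, 0.1247, 0.0339, -0.0809]
tau [-0.1708, -37.57, -6.1647, 0.0465, -0.3539, -0.0188]
position [0.4823, 0.177, -0.0193]
tcp_rot [[-0.9308, 0.3655, 0.0004], [0.3655, 0.9308, -0.0], [-0.0004, 0.0001, -1.0]]
force [-1.6844, 0.8964, 6.6341]
moment [-0.1339, 0.1161, -0.0065]
opening 0.6128
```

View pics/v13.png

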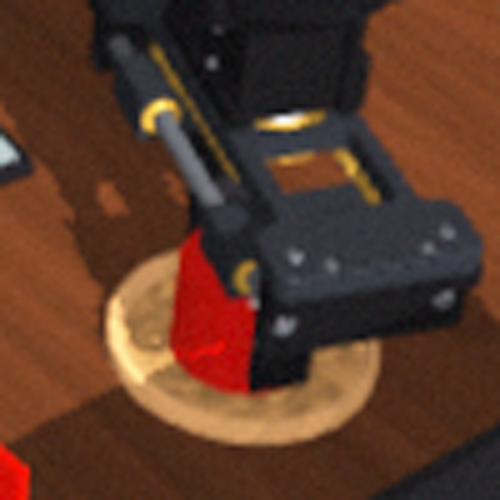

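Contact: +6.6 N at the expected height, and the cap stands inside the tray. I'll ease the load, open partway so the finger backs clear the rim, then lift straight up.

Request:
{"op": "send_rows", "data": {
  "moves": [0,0,0,0,0,0.06,-1,0,0,0,0,0,0,-1,0,0,0,0,0,0,0.4,0,0,0,0,0,0,0.4,0,0,0,0,0,0,0.4,0,0,0,0,0,0,0.4]
}}

```text
time_s: 29.1
position: [0.4822, 0.1769, -0.0198]
tcp_rot: [[-0.931, 0.366, -0.0], [0.366, 0.931, -0.0], [0.0, -0.0, -1.0]]
force: [0.5, -0.6, 0.3]
opening: 0.698
```

```bash
python3 - <<'E'
from h import *
st(); save('scene','scene14')
im=cv2.imread('pics/scene14.png')
f=lambda i:cv2.resize(i,(500,500),interpolation=cv2.INTER_CUBIC)
cv2.imwrite('pics/v14.png',f(im[220:320,340:440]))
E
```

```text
time_s 29.1
joint_positions [7.6697, 41.8311, 106.3656, 0.0006, 31.8162, -60.8783]
qvel [-0.0471, -0.0578, -0.0245, -0.0533, 0.0532, -0.0418]
tau [0.0023, -40.8664, -6.0065, 0.0027, 0.0844, -0.0]
position [0.4822, 0.1769, -0.0198]
tcp_rot [[-0.9307, 0.3657, -0.0002], [0.3657, 0.9307, -0.0], [0.0002, -0.0001, -1.0]]
force [0.5313, -0.5718, 0.3036]
moment [0.1023, -0.1231, -0.0228]
opening 0.6978
```

View pics/v14.png

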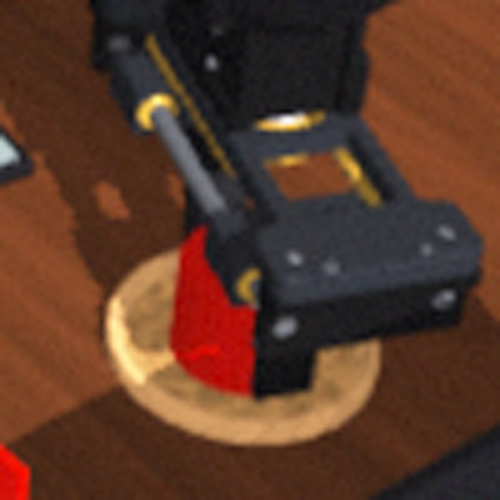

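Released at 60.7 mm opening, and the cap stands still. Rising slowly at first, then clear.

Request:
{"op": "send_rows", "data": {
  "moves": [0,0,0,0,0,0.3,0.4,0,0,0,0,0,0.5,0.4,0,0,0,0,0,0.6,0.4,0,0,0,0,0,0.8,0.4,0,0,0,0,0,1,0.4,0,0,0,0,0,1.2,0.4,0,0,0,0,0,1.5,0.4,0,0,0,0,0,2,0.4,0,0,0,0,0,2,0.4,0,0,0,-1,-2,2,0.4,0,0,0,-1,-3,2,0.4,0,0,0,-1,-3,2,0.4,0,0,0,0,-3,1,0.4,0,0,0,0,-3,0,0.4,0,0,0,0,-3,0,0.4,0,0,0,0,-2,0,0.4,0,0,0,0,-1,0,0.4,0,0,0,0,0,0,0.4,0,0,0,0,0,0,0.4]
}}

```text
time_s: 31.05
position: [0.452, -0.0224, 0.1497]
tcp_rot: [[-0.931, 0.366, -0.0], [0.366, 0.931, 0.001], [0.0, 0.0, -1.0]]
force: [0.5, 0.4, -0.3]
opening: 0.701
```

```bash
python3 - <<'E'
from h import *
st(); save('scene','scene15');save('top','top15')
im=cv2.imread('pics/scene15.png');t=cv2.imread('pics/top15.png')
f=lambda i:cv2.resize(i,(400,400),interpolation=cv2.INTER_CUBIC)
cv2.imwrite('pics/v15.png',np.vstack([np.hstack([im[:300,150:550],t[60:360,100:500]]),cv2.resize(np.hstack([im[230:330,340:440],t[230:330,170:270]]),(600,300),interpolation=cv2.INTER_CUBIC)[:,:].copy() if 0 else cv2.resize(np.hstack([im[230:330,320:453],t[220:320,155:288]]),(800,300),interpolation=cv2.INTER_CUBIC)]))
E
```

```text
time_s 31.05
joint_positions [-17.0598, 20.6192, 108.5321, 0.033, 50.8646, -85.6184]
qvel [1.025, 0.2701, 0.2927, -0.0806, -0.221, -0.1059]
tau [-0.5122, -31.213, -12.9859, -0.0509, 0.056, -0.0041]
position [0.452, -0.0224, 0.1497]
tcp_rot [[-0.9307, 0.3659, -0.0001], [0.3659, 0.9307, 0.0005], [0.0003, 0.0004, -1.0]]
force [0.5416, 0.3596, -0.2816]
moment [0.0843, -0.0808, 0.0432]
opening 0.7011
```

View pics/v15.png

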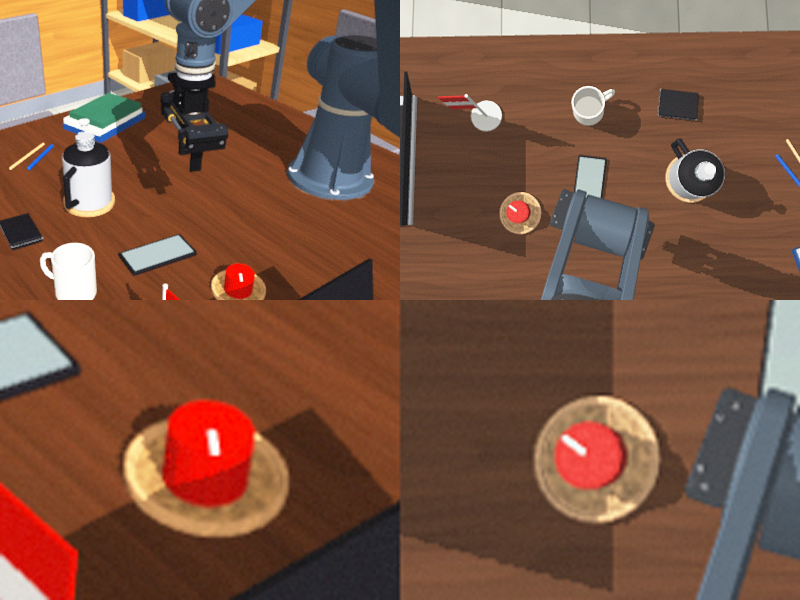

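The cap stands upright, mark up, in the middle of the tray: (595,455) in the lower-right crop, against a tray centre of (597,458). The neck is bare and the bystanders look unmoved. One numeric comparison, then I hand in.

```bash
python3 - <<'E'
from h import *
a=load('scene0')['pixels'].astype(int);b=load('scene15')['pixels'].astype(int);d=np.abs(a-b).max(2)
A=load('top0')['pixels'].astype(int);B=load('top15')['pixels'].astype(int);D=np.abs(A-B).max(2)
print('scene mug',(d[238:310,185:250]>40).sum(),'phone',(d[230:275,265:350]>40).sum(),'flag',(d[280:400,285:345]>40).sum(),'card',(d[210:250,145:195]>40).sum())
print('top mug',(D[140:190,265:320]>40).sum(),'flag',(D[145:195,130:210]>40).sum(),'card',(D[145:185,355:405]>40).sum())
print(hand_in())
E
```

```text
scene mug 0 phone 0 flag 0 card 0
top mug 0 flag 0 card 0
the job is handed in; nothing more can be done
None
```

The carafe is open, and the red cap is standing right way up in the middle of the cap tray, released. I handed the job in at about 31 s of the 72 s allowed; it reported no verdict.

- **Unscrewing:** I turned the cap anticlockwise in two strokes, following its rise. I then tried light lifts every 11.5°, at no more than about 7 N, until it let go at about 381°. I kept hold of it as it came free.
- **Placing:** The cap met the cork at about 6.6 N. I eased off, opened the jaws partway so they cleared the rim, and lifted away.
- **Last checks:**
    - The pictures show the cap central in the tray with its mark up, and the carafe neck bare.
    - The mug, phone, flag and card case showed no change from the first pictures. The phone could only be compared in the scene view, because the arm covered part of it from above.
    - The gripper is well clear, and the force reading is near zero.
- **One disagreement:** The visible fingertips sit about 31 mm higher than the reported TCP. A part-close above the cap confirmed that the tips were higher than reported. I worked with the 31 mm offset, and the grip and touchdown heights both agreed with it.

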